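# Set up the decorating easel and hold its frame upright

### The job

Set up the decorating easel on the pottery bench: first lower the green lid of its colour well gently until it is fully shut, then flip the frame's red-footed aluminium leg over its dead centre and down behind the frame to its stop. Then take hold of the frame at its pale top rail, swing it up until it stands upright with the foot about on the lid, and finish while still holding it upright there, because it tips forward again if let go. Leave the mug, the bowl and the cutter where they are.

Things in the scene. Friction and masses are not known exactly. Their poses are not given: they have to be found in the camera images.
- easel: Pale wooden easel box screwed to the bench, 260 x 200 mm and 50 mm high. Origin: centre of its underside. Its x axis points from the frame end (near the robot) to the well end, y to its left where the lid is hinged, z up; it can stand anywhere in a 6 by 20 cm area and be turned by up to 0.3 rad. All offsets below are along these axes. The frame stands at x = -85 mm; behind it the open well (x -45 to 120 mm) is covered by the lid, whose top is 58 mm above the bench when shut.
- lid_hinge (a point): Middle of the lid's hinge line, which runs along the easel's x axis: easel frame (42, 98, 54) mm.
- lid_edge (a point): Middle of the free edge of the lid (mid thickness). The lid is a green plate 170 mm long (along x), 196 mm from hinge line to free edge, 8 mm thick, 0.2 kg.
- lid (a joint): Opening angle of the lid, rad: 0 fully shut (flat on the box, the free edge towards the easel's -y), pi/2 standing straight up over the hinge, largest 1.75. A stiff friction hinge (0.22 N m): it stays where it is left, so push its outer face (the upper one when shut) all the way round and down; a push of 1 to 3 N near the free edge moves it.
- frame_hinge (a point): Middle of the frame's hinge line, which runs along the easel's y axis: easel frame (-85, 0, 60) mm.
- frame_tilt (a joint): Tilt of the frame about its hinge, rad: 0 upright, negative leaning forward (top towards the easel's -x, to the robot), positive leaning back. A spring and its weight hold it on a stop at -0.30; at upright they pull it forward with about 0.9 N m (5 to 6 N at the rail). With the leg down and the lid shut, the leg's foot meets the lid at about +0.015.
- frame: The dark wooden frame with its pale top rail, 190 mm wide (y), 18 mm thick (x), 180 mm high from the hinge line to the rail's top. Origin: middle of its hinge line; z runs up along the frame, x to its rear. Below the rail there is a free window 39 mm high (119 to 158 mm up the frame) and 150 mm wide, then a crossbar; a clay leaf slab is fixed to the front up to 118 mm. It carries the leg.
- rail (a point): Centre of the pale top rail, the place to hold the frame: 18 mm thick (x), 190 mm long (y), 22 mm high, its centre 169 mm up the frame from the hinge line.
- leg_hub (a point): Pivot of the leg, on the rear of the crossbar: in the frame 110 mm up from the hinge line and 21 mm behind the frame's middle plane, at mid width; axis along y.
- leg_foot (a point): Centre of the red ball foot of the leg, radius 9 mm, 125 mm from the hub. The leg is a bar 10 mm thick and 16 mm wide (y); folded up it stands behind the rail and its foot stands 64 mm above the frame's top.
- leg (a joint): Angle of the leg against the frame, rad: 0 folded up along the frame, growing as the foot swings back (easel +x) and down; 2.52 fully down at its stop. An over-centre spring (up to 0.17 N m, 1.5 N at the foot) pulls it back to 0 below about 1.0 and, a little damped, snaps it on to 2.52 by itself beyond about 1.2.
- mug: White mug, 80 mm wide, 95 mm high, bystander at the easel's right. Origin: centre of its underside.
- bowl: Orange bowl, 130 mm wide, 60 mm high, bystander at the easel's left. Origin: centre of its underside.
- cutter: Round blue cutter 90 mm wide, 12 mm high with a white knob to 36 mm, bystander right of the easel's frame end. Origin: centre of its underside.

How it is judged:
On the way, in this order (a step that is already met when the one before it is completed fails the run):
1. the lid is shut while the leg is still folded up (value of joint lid below 0.05 rad and value of joint leg below 1 rad), for 0.2 s.
2. the leg is flipped down to its stop (value of joint leg above 2.42 rad), for 0.2 s.
3. the fingers hold the frame upright (value of joint frame_tilt between -0.07 and 0.06 rad and contact force between the fingers and frame above 1.5 N), for 0.2 s.
At the end, for the whole second after the job is handed in: The lid is shut (below 0.05 rad), the leg is down at its stop (above 2.42 rad), and the fingers hold the frame (more than 1.5 N) with the frame upright (-0.07 to 0.06 rad) and still; the program ends holding it (all of step 3 and value of joint lid below 0.05 rad and value of joint leg above 2.42 rad and velocity of joint frame_tilt between -0.1 and 0.1 rad/s); the arm keeps its last pose, push and grip.
It fails at once if the lid is slammed (over 1.5 rad/s near its stop) (value of joint lid below 0.2 rad and velocity of joint lid below -1.5 rad/s).
It fails at once if the mug is moved by more than 30 mm (distance of mug from where it was at the start of the episode above 0.03 m).
It fails at once if the bowl is moved by more than 30 mm (distance of bowl from where it was at the start of the episode above 0.03 m).
It fails at once if the cutter is moved by more than 30 mm (distance of cutter from where it was at the start of the episode above 0.03 m).
It also fails if it takes over 59 s, if anything falls off the work surface, if the arm or the gripper's body presses on something with over 40 N, if the wrist force passes 120 N, or if a joint passes its speed limit or range.

### The arm

A 7-joint arm with a two-finger parallel gripper is mounted at the origin on the work surface. World frame = base frame: x ahead of the robot, y to its left, z up, the work surface at z = 0. Lengths are in m, angles in rad, forces in N, time in s.
With the tool pointing down it reaches from about 0.4 to 0.925 m from the base axis. Payload 4.1 kg.
Tool frame: the origin (TCP) lies on the centre line of the jaws, within the pads' length; the fingertips stand 11 mm ahead of it and the grasp point (between the pads) lies 8 mm behind it (bot.finger_overhang is the distance from the TCP to the fingertips, in m); z points along the fingers, y is the direction in which the jaws open and shut (so a half turn about z gives the same grasp; the last joint's range is limited). The gripper opens to 85 mm and grips with 20 to 120 N. Pads are 22 mm wide; open, the fingers measure 114 mm over their backs; the gripper's body (76 mm by 85 mm) begins 54 mm behind the grasp point. The pads swing forward as they close: fully open they stand 13 mm farther back than shut.
Start: joints at [-1.402, 0.398, 0.045, 1.537, -0.019, 1.207, -0.051], TCP at [0.172, 0.627, 0.242] pointing down, gripper open.
Joint ranges: [-2.82, 2.82], [-0.49, 2.23], [-1.37, 1.46], [0, 2.46], [-1.36, 4.5], [0.23, 2], [-2.94, 2.94]. Speed limits (rad/s): [2.57, 2.57, 3.14, 3.14, 3.14, 3.14, 3.14].

### API

Orientations are given as a unit quaternion [x, y, z, w].
In Python, from plant import bot gives the robot as it stands.
- The arm moves only by the tool send_rows, never from a script. Its argument "targets" is a list of rows, each a list of 7 numbers: the turn, a rotation vector about the tool's x, y, z in degrees, then the shift along the tool's x, y, z in m, then the finger opening in m, from 0 to 0.0854. In form: [[rx, ry, rz, x, y, z, fingers], ...]. A call has 1 to 10 rows; each row is the pose to reach, as a shift and turn from the pose commanded when the call began, along the tool's axes at that moment; what a row does not reach only later rows make up. A row lasts 1/10 s, in which the tool goes at most 50 mm and 8.59 degrees, less where a joint would pass 70% of its speed; a pose out of reach is approached as far as the arm can. A call with a gripper value outside its range is refused whole. The fingers move at their own pace and stop on an object; "newtons" is the grip in N (left out, the last holds). Time passes only in rows, so rows that repeat a pose let the fingers close. It gives the time, the measured TCP pose, the force and the opening at its end, in the units of the state.
- bot.sense(): the state, without advancing time (a new reading comes with each control period).
- bot.capture(name): name is "scene" or "top" or "wrist"; returns (picture, depth): 480x640x3 uint8, blue, green, red; 480x640 float32, m along the optical axis (not along the pixel's ray), 0 where there is no reading.
- bot.camera_params(name): a dict with "mtx" (3x3 intrinsics, pixels), "R" (3x3) and "t" (3): a world point X has camera coordinates R X + t. Camera axes: x right, y down, z forward; pixel columns grow to the right and rows downward; lengths in m; the calibration is good to about 2 mm. A picture is of the moment at which its call begins: read the wrist's pose just before it. camera_params takes no time and is no camera call; for the wrist camera it gives the pose at the moment of the call.
- bot.sign_off(): hands the job in, once; it reports no verdict.
The state is a dict: "time_s": time; "qpos": joint angles; "dq": joint speeds; "tau": joint torques, N m; "ee_pos": TCP position; "tcp_rot": TCP orientation; "contact_force": force on the tool from outside, world axes, zero at the start; "moment": the same for the moment, N m; "opening": opening from 0.0 (shut) to 1.0 (fully open).
Only numpy, scipy, OpenCV 4.12 (cv2) and the standard library are available. Lean on these libraries where they do the work, as an engineer would, in place of code of your own. Each camera call takes 0.05 s, during which the arm holds its last target. There are 200 camera calls.

## Working session

There is one attempt and no reset: what is moved stays moved. The work goes in short steps, Python scripts to look and compute and a tool call to move; the robot and the scene stay as the last step left them, time stands still between calls to the robot, and variables do not carry over. Pictures are saved under pics/ and viewed, about 8 in all and at most 12, crops included, and the job is handed in when it is done.

Besides the shell and the picture viewer there is one more tool, called after "Emit:" in YAML: its name, and indented under it one key for each argument. send_rows: Moves the arm, as the interface text tells. Its arguments: {"type":"object","properties":{"targets":{"type":"array"},"newtons":{"type":"number"}},"required":["targets"]}

```bash
ls; mkdir -p pics
python3 - <<'E'
from plant import bot
import cv2,numpy as np
s=bot.sense();print(s)
for n in("scene","top"):
    im,d=bot.capture(n);cv2.imwrite(f"pics/{n}0.png",im);np.save(f"pics/{n}0.npy",d)
    p=bot.camera_params(n);print(n,p)
E
```

```text
pics
{'time_s': 0.0, 'qpos': array([-1.40199923,  0.39916691,  0.04502377,  1.53789948, -0.0186915 ,
        1.20691623, -0.05068837]), 'dq': array([-7.43845031e-04, -2.08297178e-04,  3.20230567e-04,  6.75371437e-04,
       -7.98268117e-06,  5.17842495e-04, -1.99240351e-03]), 'tau': array([ 1.99755077e-04, -4.75125647e+01,  1.36495862e+00, -2.54225940e+01,
        1.16915492e-02,  9.52693750e-03,  4.95960606e-08]), 'ee_pos': array([0.17180416, 0.62623242, 0.2412708 ]), 'tcp_rot': array([ 1.33431487e-01,  9.91057551e-01, -9.82423332e-04, -6.22356369e-05]), 'contact_force': array([ 0.20779358, -0.84627038,  0.26188234]), 'moment': array([-0.02268685,  0.00314479, -0.00017735]), 'opening': 0.9934266636380893}
scene {'mtx': array([[564.45858344,   0.        , 318.86645757],
       [  0.        , 564.45858344, 236.7249967 ],
       [  0.        ,   0.        ,   1.        ]]), 'R': array([[-0.59472538,  0.80391065,  0.005421  ],
       [ 0.62052356,  0.4633237 , -0.63267817],
       [-0.51112839, -0.37290591, -0.77439586]]), 't': array([ 0.2974727 , -0.25721225,  1.63138127])}
top {'mtx': array([[495.24289847,   0.        , 313.86174202],
       [  0.        , 495.24289847, 232.33501672],
       [  0.        ,   0.        ,   1.        ]]), 'R': array([[ 0.01798756, -0.99983763, -0.00108139],
       [-0.99817942, -0.01789543, -0.05759853],
       [ 0.05756983,  0.00211548, -0.99833924]]), 't': array([0.02521084, 0.59178393, 1.20273011])}
```

View pics/scene0.png

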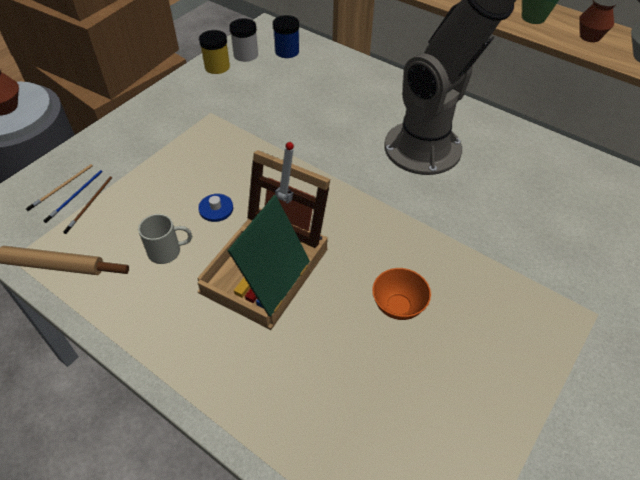

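View pics/top0.png

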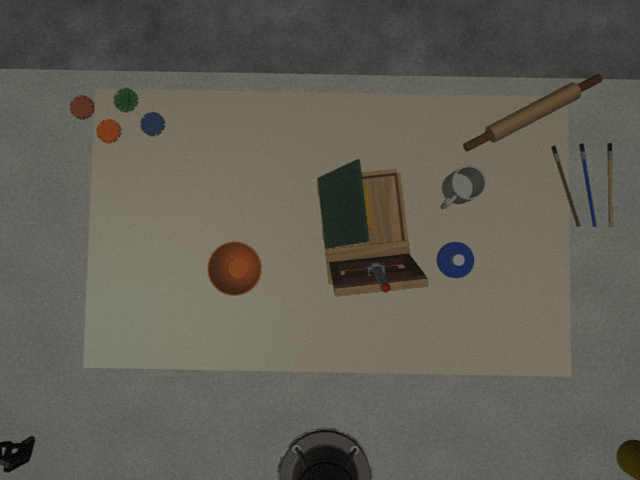

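The scene view shows the folded leg (red foot at 290,146), the rail at (290,170) and the lid about 60–70° open. The top view shows the lid at (345,205), the rail at (380,288), the mug at (463,185), the cutter at (456,260) and the bowl at (235,268). Next I measure these in 3D.

```bash
cat > h.py <<'E'
import cv2,numpy as np
from plant import bot
def cloud(d,p):
    v,u=np.mgrid[:480,:640];K=p["mtx"]
    c=np.stack([(u-K[0,2])/K[0,0]*d,(v-K[1,2])/K[1,1]*d,d],-1)
    return (c-p["t"])@p["R"]
def hsv(im): return cv2.cvtColor(im,cv2.COLOR_BGR2HSV)
E
python3 - <<'E'
from h import *
for n in("top","scene"):
    im=cv2.imread(f"pics/{n}0.png");d=np.load(f"pics/{n}0.npy");p=bot.camera_params(n)
    W=cloud(d,p);H=hsv(im)
    ok=d>0; roi=(W[...,0]>.25)&(W[...,0]<.85)&(abs(W[...,1])<.35)&ok
    green=cv2.erode(((H[...,0]>60)&(H[...,0]<95)&(H[...,1]>90)&roi&(W[...,2]>.03)).astype(np.uint8),np.ones((3,3)))>0
    G=W[green];c=G.mean(0);n_=np.linalg.svd(G-c,full_matrices=0)[2][2];n_*=np.sign(n_[2]);print(n,"lid n",n_,c,len(G),"res",np.std((G-c)@n_))
    print(" x",np.percentile(G,[0,2,98,100],0).round(4).tolist())
    red=((H[...,0]<6)|(H[...,0]>174))&(H[...,1]>150)&(H[...,2]>80)&roi&(W[...,2]>.22)
    print(" red",red.sum(),W[red].mean(0) if red.any() else 0, np.argwhere(red).mean(0))
    # rail: high pale wood
    rail=(H[...,0]>5)&(H[...,0]<25)&(H[...,2]>90)&roi&(W[...,2]>.19)&(W[...,2]<.26)&(W[...,0]<.6)
    R=W[rail]
    if len(R)>10:
        print(" rail",len(R),R.mean(0),np.percentile(R,[1,99],0).round(4).tolist())
        rect=cv2.minAreaRect(R[:,:2].astype(np.float32));print(rect)
    box=roi&(W[...,2]>.043)&(W[...,2]<.056)&(W[...,0]>.4)&~green&(H[...,0]<25)&(W[...,1]>-.22)&(W[...,1]<.08)
    B=W[box];rect=cv2.minAreaRect(B[:,:2].astype(np.float32));print(" box",len(B),rect,cv2.boxPoints(rect).tolist())
    for nm,m in dict(bowl=(H[...,0]<15)&(H[...,1]>180)&(W[...,1]>.1),cut=(H[...,0]>105)&(H[...,0]<130)&(H[...,1]>150)&(W[...,1]<-.15)&(W[...,0]<.6),mug=(H[...,1]<60)&(W[...,2]>.05)&(W[...,1]<-.2)).items():
        m=m&roi; Q=W[m]; print(" ",nm,len(Q),np.percentile(Q,[2,98],0).round(3).tolist() if len(Q) else 0)
E
```

```text
<stdin>:7: RuntimeWarning: Mean of empty slice.
  ret = um.true_divide(
Traceback (most recent call last):
IndexError: index 2 is out of bounds for axis 0 with size 0
```

Run:
```python
from h import *
for n in("top","scene"):
    im=cv2.imread(f"pics/{n}0.png");d=np.load(f"pics/{n}0.npy");p=bot.camera_params(n)
    W=cloud(d,p);H=hsv(im)
    for (v,u) in ([(205,345),(288,380),(268,235),(380,500),(287,385)] if n=="top" else [(250,270),(170,290),(295,400),(146,290)]):
        print(n,v,u,H[v,u],d[v,u],W[v,u])
```

```text
top 205 345 [57 60 38] 1.0673047 [ 0.64246655 -0.03053088  0.17263419]
top 288 380 [ 15 122  86] 0.9467575 [ 0.47156986 -0.09306507  0.28339459]
top 268 235 [ 10 183 124] 1.2268877 [0.499936   0.22960299 0.00511786]
top 380 500 [ 30  15 100] 1.2161568 [ 0.23729067 -0.42768513 -0.00067182]
top 287 385 [  2 205 102] 0.9299826 [ 0.47448919 -0.10018096  0.30035065]
scene 250 270 [ 74 121  55] 1.1856881 [ 0.64267783 -0.02336707  0.16259896]
scene 170 290 [23 44 76] 1.2441877 [ 0.48100331 -0.09487717  0.22820289]
scene 295 400 [ 10 208 142] 1.3050481 [0.47536378 0.21494847 0.0041396 ]
scene 146 290 [  1 213 121] 1.1899385 [ 0.47966585 -0.09288748  0.29818106]
```

Run:
```python
from h import *
for n in("top","scene"):
    im=cv2.imread(f"pics/{n}0.png");d=np.load(f"pics/{n}0.npy");p=bot.camera_params(n)
    W=cloud(d,p);H=hsv(im)
    ok=d>0; roi=(W[...,0]>.25)&(W[...,0]<.85)&(abs(W[...,1])<.35)&ok
    green=cv2.erode(((H[...,0]>48)&(H[...,0]<95)&(H[...,1]>45)&roi&(W[...,2]>.05)&(W[...,0]>.5)).astype(np.uint8),np.ones((3,3)))>0
    G=W[green];c=G.mean(0);n_=np.linalg.svd(G-c,full_matrices=0)[2][2];n_*=np.sign(n_[1]);print(n,"lid n",n_,c,len(G),"res",np.std((G-c)@n_))
    print(" pct",np.percentile(G,[0,2,98,100],0).round(4).tolist())
    h=np.cross(n_,[0,0,1]);h/=np.linalg.norm(h);print(" hinge dir",h,"yaw",np.arctan2(h[1],h[0]),"tilt of n",np.arcsin(n_[2]))
    red=((H[...,0]<6)|(H[...,0]>174))&(H[...,1]>150)&roi&(W[...,2]>.26)
    print(" red",red.sum(),W[red].mean(0) if red.any() else 0)
    rail=(H[...,0]>5)&(H[...,0]<27)&(H[...,2]>60)&roi&(W[...,2]>.205)&(W[...,2]<.245)&(W[...,0]<.6)
    R=W[rail]
    if len(R)>10:
        print(" rail",len(R),R.mean(0),np.percentile(R,[1,99],0).round(4).tolist())
        rect=cv2.minAreaRect(R[:,:2].astype(np.float32));print(rect)
    box=roi&(W[...,2]>.044)&(W[...,2]<.056)&(W[...,0]>.4)&~green&(H[...,0]<25)&(W[...,1]>-.22)&(W[...,1]<.08)
    B=W[box];rect=cv2.minAreaRect(B[:,:2].astype(np.float32));print(" box",len(B),rect,np.round(cv2.boxPoints(rect),4).tolist())
    for nm,m in dict(bowl=(H[...,0]<15)&(H[...,1]>160)&(W[...,1]>.1),cut=(H[...,0]>105)&(H[...,0]<130)&(H[...,1]>120)&(W[...,1]<-.15)&(W[...,0]<.6),mug=(H[...,1]<60)&(W[...,2]>.05)&(W[...,1]<-.2)).items():
        m=m&roi; Q=W[m]; print(" ",nm,len(Q),np.percentile(Q,[2,98],0).round(3).tolist() if len(Q) else 0)
```

```text
top lid n [-0.11397051  0.90160594  0.41727384] [ 0.63565512 -0.0263109   0.15951365] 1410 res 0.0011743763637366966
 pct [[0.5588, -0.0724, 0.063], [0.5654, -0.0664, 0.0707], [0.7179, 0.0155, 0.2343], [0.7267, 0.0258, 0.2379]]
 hinge dir [ 0.99210496  0.12541034 -0.        ] yaw 0.12574142423336215 tilt of n 0.43044344784582367
 red 53 [ 0.47381222 -0.10115891  0.29651954]
 rail 715 [ 0.4705165  -0.10001297  0.23123987] [[0.4531, -0.1941, 0.2256], [0.4885, -0.0093, 0.2363]]
((0.47217872738838196, -0.10118496417999268), (0.020653652027249336, 0.18969905376434326), 7.307920455932617)
 box 1632 ((0.6074170470237732, -0.08307784050703049), (0.2593861520290375, 0.2037665843963623), 7.393279075622559) [[0.4657000005245209, 0.0013000000035390258], [0.4918999969959259, -0.20080000162124634], [0.7491000294685364, -0.16740000247955322], [0.7228999733924866, 0.03460000082850456]]
  bowl 1809 [[0.445, 0.167, 0.001], [0.558, 0.28, 0.061]]
  cut 807 [[0.49, -0.348, 0.007], [0.571, -0.273, 0.016]]
  mug 486 [[0.656, -0.349, 0.052], [0.746, -0.271, 0.097]]
scene lid n [-0.11555927  0.90329086  0.41
[... 312 characters left out ...]
0.09691252  0.29623382]
 rail 880 [ 0.4782348  -0.09390904  0.22776181] [[0.4551, -0.192, 0.2097], [0.5012, -0.0062, 0.2382]]
((0.4845074415206909, -0.09861345589160919), (0.04868444800376892, 0.19174164533615112), 8.785636901855469)
 box 1086 ((0.6087943911552429, -0.08297810703516006), (0.263031542301178, 0.20490197837352753), 7.331381797790527) [[0.4652999937534332, 0.0019000000320374966], [0.49140000343322754, -0.2013999968767166], [0.7523000240325928, -0.16779999434947968], [0.7261999845504761, 0.03539999946951866]]
  bowl 2270 [[0.443, 0.168, 0.004], [0.561, 0.281, 0.063]]
  cut 562 [[0.492, -0.347, 0.005], [0.574, -0.27, 0.018]]
  mug 824 [[0.661, -0.349, 0.051], [0.75, -0.27, 0.098]]
```

```bash
cat >> h.py <<'E'
from scipy.spatial.transform import Rotation as Ro
C=np.array([.608,-.083]);YAW=.128
Rz=Ro.from_euler('z',YAW)
def e2w(x,y,z): # mm easel -> world m
    return Rz.apply([x/1e3,y/1e3,z/1e3])+[C[0],C[1],0]
def w2e(p): return Rz.inv().apply(np.array(p)-[C[0],C[1],0])*1e3
def Rt(pitch): # tool y along easel x, z down; pitch>0: fingers point toward easel +x (rad)
    z=[np.sin(pitch),0,-np.cos(pitch)];y=[np.cos(pitch),0,np.sin(pitch)]
    return Rz*Ro.from_matrix(np.array([np.cross(y,z),y,z]).T)
def go(pts,pitch=0):
    s=bot.sense();R=Ro.from_quat(s["tcp_rot"]);p=np.array(s["ee_pos"])
    print("t",s["time_s"],"easel TCP",w2e(p).round(1),"F easel",Rz.inv().apply(s["contact_force"]).round(1),"open",round(s["opening"],3))
    pitch=np.broadcast_to(pitch,len(pts))
    for q,a in zip(pts,pitch):
        print(np.degrees((R.inv()*Rt(a)).as_rotvec()).round(2).tolist(),R.inv().apply(e2w(*q)-p).round(4).tolist())
E
python3 -c "
from h import *
print(bot.finger_overhang)
go([(42,110,221)])"
```

```text
0.011
t 0.1 easel TCP [-342.1  759.2  241.4] F easel [ 0.2 -0.8  0.9] open 0.998
[-0.08, 0.06, 67.33] [-0.6046, -0.451, 0.0212]
```

Emit:
send_rows:
  targets:
    - [0,0,67.3,-0.605,-0.451,0.021,0]
    - [0,0,67.3,-0.605,-0.451,0.021,0]
    - [0,0,67.3,-0.605,-0.451,0.021,0]
    - [0,0,67.3,-0.605,-0.451,0.021,0]
    - [0,0,67.3,-0.605,-0.451,0.021,0]
    - [0,0,67.3,-0.605,-0.451,0.021,0]
    - [0,0,67.3,-0.605,-0.451,0.021,0]
    - [0,0,67.3,-0.605,-0.451,0.021,0]
    - [0,0,67.3,-0.605,-0.451,0.021,0]
    - [0,0,67.3,-0.605,-0.451,0.021,0]
  newtons: 40

```text
time_s: 1.1
ee_pos: [0.48, 0.2311, 0.2282]
tcp_rot: [0.66, 0.751, 0.0, -0.0]
contact_force: [0.4, 2.1, 1.1]
opening: 0.001
```

```bash
python3 -c "
from h import *
go([(42,110,221)])"
```

```text
t 1.1 easel TCP [-86.9 327.8 228.2] F easel [0.6 2.  1.1] open 0.001
[-0.01, -0.02, 0.05] [-0.2179, 0.1287, 0.0071]
```

Emit:
send_rows:
  targets:
    - [0,0,0,-0.218,0.129,0.007,0]
    - [0,0,0,-0.218,0.129,0.007,0]
    - [0,0,0,-0.218,0.129,0.007,0]
    - [0,0,0,-0.218,0.129,0.007,0]
    - [0,0,0,-0.218,0.129,0.007,0]
    - [0,0,0,-0.218,0.129,0.007,0]

```text
time_s: 1.7
ee_pos: [0.6374, 0.0241, 0.221]
tcp_rot: [0.664, 0.747, -0.002, 0.003]
contact_force: [-0.0, -0.2, 0.3]
opening: 0.002
```

```bash
python3 -c "
from h import *
r=168
def tip(t,d=0): # TCP for lid angle t; corner contact
    return (42, 98-r*np.cos(t)+(4-d)*np.sin(t)+11, 54+r*np.sin(t)+(4-d)*np.cos(t)+11)
ts=np.arange(1.15,-.01,-.1)
for t in ts: print(round(t,2),np.round(tip(t),1))
go([tip(t) for t in ts])"
```

```text
1.15 [ 42.  44. 220.]
1.05 [ 42.   28.9 212.7]
0.95 [ 42.   14.5 204. ]
0.85 [ 42.    1.1 193.9]
0.75 [ 42.  -11.2 182.4]
0.65 [ 42.  -22.3 169.9]
0.55 [ 42.  -32.1 156.2]
0.45 [ 42.  -40.5 141.7]
0.35 [ 42.  -47.4 126.4]
0.25 [ 42.  -52.8 110.4]
0.15 [ 42.  -56.5  94.1]
0.05 [ 42.  -58.6  77.4]
t 1.7 easel TCP [ 42.8 102.5 221. ] F easel [-0.  -0.2  0.3] open 0.002
[0.04, 0.36, -0.59] [-0.0585, -0.0002, 0.0014]
[0.04, 0.36, -0.59] [-0.0736, -0.0001, 0.0088]
[0.04, 0.36, -0.59] [-0.0879, 0.0001, 0.0176]
[0.04, 0.36, -0.59] [-0.1012, 0.0002, 0.0278]
[0.04, 0.36, -0.59] [-0.1135, 0.0003, 0.0393]
[0.04, 0.36, -0.59] [-0.1245, 0.0004, 0.0519]
[0.04, 0.36, -0.59] [-0.1342, 0.0005, 0.0656]
[0.04, 0.36, -0.59] [-0.1425, 0.0006, 0.0802]
[0.04, 0.36, -0.59] [-0.1494, 0.0006, 0.0956]
[0.04, 0.36, -0.59] [-0.1546, 0.0007, 0.1116]
[0.04, 0.36, -0.59] [-0.1582, 0.0007, 0.128]
[0.04, 0.36, -0.59] [-0.1602, 0.0007, 0.1446]
```

Emit:
send_rows:
  targets:
    - [0,0,0,-0.04,0,0,0]
    - [0,0,0,-0.062,0,0.002,0]
    - [0,0,0,-0.073,0,0.005,0]
    - [0,0,0,-0.081,0,0.009,0]
    - [0,0,0,-0.088,0,0.013,0]
    - [0,0,0,-0.095,0,0.0175,0]
    - [0,0,0,-0.102,0,0.022,0]
    - [0,0,0,-0.109,0,0.028,0]
    - [0,0,0,-0.115,0,0.033,0]
    - [0,0,0,-0.121,0,0.039,0]

```text
time_s: 2.7
ee_pos: [0.6508, -0.0874, 0.1819]
tcp_rot: [0.66, 0.751, -0.0, -0.0]
contact_force: [0.6, 0.5, 0.9]
opening: -0.002
```

```bash
python3 -c "
from h import *
go([])
im,d=bot.capture('scene');cv2.imwrite('pics/s1.png',im[100:350,150:450])
p=bot.camera_params('scene');W=cloud(d,p);H=hsv(im)
g=cv2.erode(((H[...,0]>48)&(H[...,0]<95)&(H[...,1]>45)&(W[...,2]>.05)&(W[...,0]>.5)&(W[...,0]<.8)&(abs(W[...,1])<.25)&(d>0)).astype(np.uint8),np.ones((3,3)))>0
G=W[g];n=np.linalg.svd(G-G.mean(0),full_matrices=0)[2][2];n*=np.sign(n[2]);print(len(G),n,'angle',np.arccos(n[2]))
"
```

```text
t 2.7 easel TCP [ 41.9  -9.8 181.9] F easel [0.7 0.4 0.9] open -0.002
4814 [-0.08920214  0.68983427  0.71845087] angle 0.7692236888906732
```

Emit:
send_rows:
  targets:
    - [0,0,0,-0.008,0,0.009,0]
    - [0,0,0,-0.015,0,0.018,0]
    - [0,0,0,-0.022,0,0.0275,0]
    - [0,0,0,-0.0275,0,0.0375,0]
    - [0,0,0,-0.033,0,0.048,0]
    - [0,0,0,-0.0365,0,0.0575,0]
    - [0,0,0,-0.04,0,0.067,0]
    - [0,0,0,-0.043,0,0.077,0]
    - [0,0,0,-0.0445,0,0.085,0]
    - [0,0,0,-0.046,0,0.092,0]

```text
time_s: 3.75
ee_pos: [0.6565, -0.1324, 0.0895]
tcp_rot: [0.66, 0.751, -0.0, -0.0]
contact_force: [-0.5, 0.2, -0.8]
opening: 0.001
```

```bash
python3 -c "
from h import *
go([])"
```

```text
t 3.75 easel TCP [ 41.8 -55.2  89.5] F easel [-0.4  0.3 -0.8] open 0.001
```

Emit:
send_rows:
  targets:
    - [0,0,0,0,0,0.005,0]
    - [0,0,0,0,0,0.01,0]
    - [0,0,0,0,0,0.014,0]
    - [0,0,0,0,0,0.017,0]
    - [0,0,0,0,0,0.02,0]
    - [0,0,0,0,0,0.0225,0]
    - [0,0,0,0,0,0.0225,0]
    - [0,0,0,0,0,0.0225,0]

```text
time_s: 4.55
ee_pos: [0.6568, -0.1324, 0.0691]
tcp_rot: [0.66, 0.751, 0.0, -0.0]
contact_force: [-2.0, 0.7, 5.8]
opening: -0.007
```

```bash
cat > lid.py <<'E'
from h import *
go([])
im,d=bot.capture('scene');import sys
p=bot.camera_params('scene');W=cloud(d,p);H=hsv(im)
g=cv2.erode(((H[...,0]>48)&(H[...,0]<95)&(H[...,1]>45)&(W[...,2]>.03)&(W[...,0]>.5)&(W[...,0]<.8)&(abs(W[...,1])<.25)&(d>0)).astype(np.uint8),np.ones((3,3)))>0
G=W[g];n=np.linalg.svd(G-G.mean(0),full_matrices=0)[2][2];n*=np.sign(n[2]);print(len(G),n,'angle',np.arccos(n[2]),'z',np.percentile(G[:,2],[2,50,98]))
cv2.imwrite(sys.argv[1],im)
E
python3 lid.py pics/s2.png
```

```text
t 4.55 easel TCP [ 42.1 -55.3  69.1] F easel [-1.9  1.   5.8] open -0.007
4266 [-6.28330148e-04 -1.42816448e-03  9.99998783e-01] angle 0.0015602738609412558 z [0.05458886 0.05896956 0.06335422]
```

Emit:
send_rows:
  targets:
    - [0,0,0,0,0,-0.05,0]
    - [0,0,0,0,0,-0.1,0]
    - [0,0,0,0,0,-0.15,0]
    - [0,0,0,0.01,0,-0.2,0]
    - [0,0,0,0.03,0,-0.245,0]
    - [0,0,0,0.04,0,-0.29,0]
    - [0,0,0,0.055,-0.03,-0.32,0]
    - [0,0,0,0.055,-0.08,-0.32,0]
    - [0,0,0,0.055,-0.13,-0.32,0]
    - [0,0,0,0.055,-0.18,-0.32,0]

```text
time_s: 5.6
ee_pos: [0.4693, -0.1013, 0.3878]
tcp_rot: [0.66, 0.751, 0.0, 0.0]
contact_force: [-1.1, 0.6, 1.1]
opening: 0.0
```

Emit:
send_rows:
  targets:
    - [0,0,0,0,-0.05,0,0]
    - [0,0,0,0,-0.05,0.04,0]
    - [0,0,0,0,-0.05,0.08,0]
    - [0,0,0,0,-0.05,0.12,0]
    - [0,0,0,0,-0.05,0.126,0]
    - [0,0,0,0,-0.05,0.126,0]

```text
time_s: 6.2
ee_pos: [0.4211, -0.1075, 0.2617]
tcp_rot: [0.66, 0.751, -0.001, -0.001]
contact_force: [-0.2, 0.1, 0.4]
opening: -0.004
```

```bash
python3 lid.py pics/s3.png; python3 -c "
import cv2;im=cv2.imread('pics/s3.png')[80:360,130:450];cv2.imwrite('pics/s3c.png',cv2.resize(im,None,fx=2,fy=2))"
```

```text
t 6.2 easel TCP [-188.5   -0.4  261.7] F easel [-0.2  0.2  0.4] open -0.004
4640 [-5.06519599e-07 -2.05609977e-03  9.99997886e-01] angle 0.002056101282406168 z [0.05473452 0.05907402 0.06320634]
```

View pics/s3c.png

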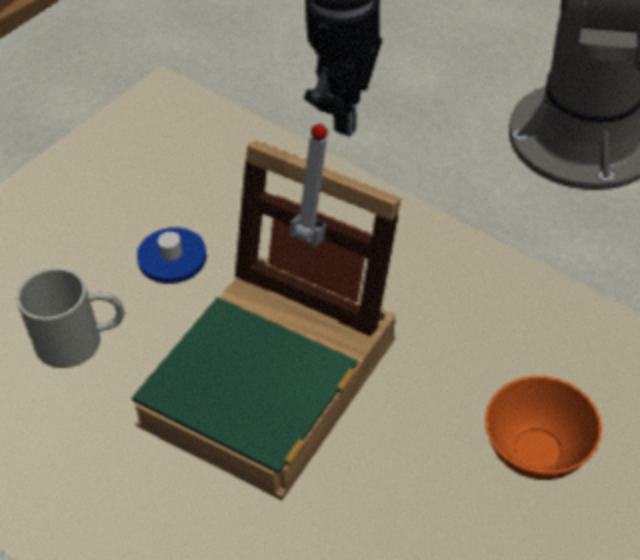

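Emit:
send_rows:
  targets:
    - [0,0,0,0,0.015,-0.006,0]
    - [0,0,0,0,0.03,-0.011,0]
    - [0,0,0,0,0.04,-0.011,0]
    - [0,0,0,0,0.055,-0.011,0]
    - [0,0,0,0,0.068,-0.011,0]
    - [0,0,0,0,0.079,-0.011,0]
    - [0,0,0,0,0.09,-0.011,0]
    - [0,0,0,0,0.099,-0.009,0]
    - [0,0,0,0,0.108,-0.007,0]
    - [0,0,0,0,0.108,-0.007,0]

```text
time_s: 7.25
ee_pos: [0.5294, -0.0931, 0.2681]
tcp_rot: [0.66, 0.751, -0.0, -0.0]
contact_force: [-1.6, 0.2, -0.0]
opening: -0.004
```

```bash
python3 lid.py pics/s4.png; python3 -c "
import cv2;im=cv2.imread('pics/s4.png')[80:360,130:450];cv2.imwrite('pics/s4c.png',cv2.resize(im,None,fx=2,fy=2))"
```

```text
t 7.25 easel TCP [-7.920e+01  1.000e-01  2.681e+02] F easel [-1.6  0.4 -0. ] open -0.004
4720 [-1.50310757e-03 -9.32344525e-04  9.99998436e-01] angle 0.0017687854393058863 z [0.05483842 0.05901365 0.06324256]
```

View pics/s4c.png

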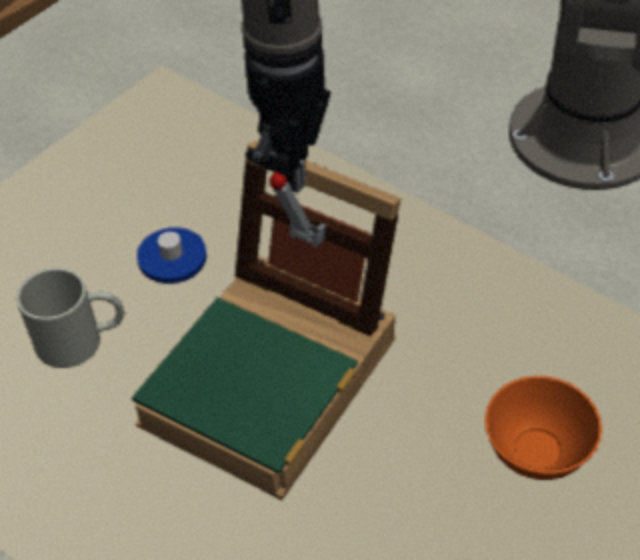

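Emit:
send_rows:
  targets:
    - [0,0,0,0,0.009,0.003,0]
    - [0,0,0,0,0.018,0.006,0]
    - [0,0,0,0,0.026,0.011,0]
    - [0,0,0,0,0.034,0.016,0]
    - [0,0,0,0,0.041,0.023,0]
    - [0,0,0,0,0.047,0.0305,0]
    - [0,0,0,0,0.053,0.039,0]
    - [0,0,0,0,0.058,0.052,0]
    - [0,0,0,0,0.058,0.052,0]
    - [0,0,0,0,0.058,0.052,0]

```text
time_s: 8.3
ee_pos: [0.5858, -0.0862, 0.2163]
tcp_rot: [0.66, 0.751, -0.0, -0.0]
contact_force: [-0.5, 0.1, -0.2]
opening: 0.004
```

```bash
python3 lid.py pics/s5.png; python3 -c "
import cv2;im=cv2.imread('pics/s5.png')[80:360,130:450];cv2.imwrite('pics/s5c.png',cv2.resize(im,None,fx=2,fy=2))"
```

```text
t 8.3 easel TCP [-22.5  -0.3 216.3] F easel [-0.5  0.2 -0.2] open 0.004
4550 [ 3.50061296e-04 -1.63919516e-03  9.99998595e-01] angle 0.0016761582050422868 z [0.05467599 0.05894496 0.06330187]
```

View pics/s5c.png

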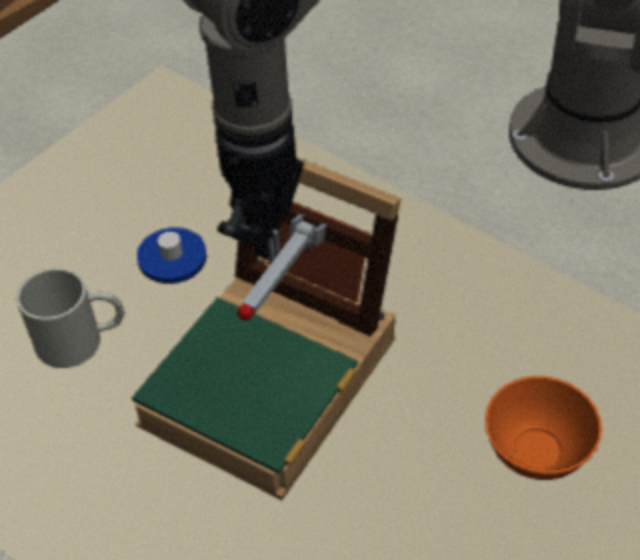

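The leg is down behind the frame, with the foot at crop (245,312), and the lid is flat. Next I retract and line up with the tilted rail.

```bash
python3 -c "
from h import *
p=cloud
go([(-22,0,340),(-80,0,340),(-85-250*.2955,0,60+250*.9553),(-85-161*.2955,0,60+161*.9553)],[0,.15,.3,.3])
im,d=bot.capture('scene');H=hsv(im);W=cloud(d,bot.camera_params('scene'))
m=((H[...,0]<6)|(H[...,0]>174))&(H[...,1]>150)&(W[...,2]>.085)&(W[...,1]<.1)&(W[...,0]>.3)
print(m.sum(),[w2e(q).round(0) for q in [np.median(W[m],0)]])"
```

```text
t 8.35 easel TCP [-22.3  -0.6 216.8] F easel [ 1.1 -0.1  0.2] open 0.0
[-0.01, -0.0, 0.01] [0.0006, 0.0002, -0.1232]
[-8.61, -0.0, 0.01] [0.0006, -0.0578, -0.1232]
[-17.2, -0.0, 0.01] [0.0006, -0.1366, -0.082]
[-17.2, -0.0, 0.01] [0.0006, -0.1103, 0.003]
223 [array([-108.,   32.,  141.])]
```

Emit:
send_rows:
  targets:
    - [0,0,0,0,0,-0.045,0.0]
    - [0,0,0,0,0,-0.09,0.03]
    - [0,0,0,0,-0.01,-0.13,0.06]
    - [-4,0,0,0,-0.05,-0.13,0.06]
    - [-9,0,0,0,-0.095,-0.12,0.06]
    - [-14,0,0,0.0005,-0.13,-0.1,0.06]
    - [-17.2,0,0,0.0005,-0.1365,-0.082,0.06]
    - [-17.2,0,0,0.0005,-0.1365,-0.082,0.06]
    - [-17.2,0,0,0.0005,-0.1365,-0.082,0.06]

```text
time_s: 9.3
ee_pos: [0.4516, -0.1032, 0.3004]
tcp_rot: [0.653, 0.742, 0.113, 0.099]
contact_force: [0.8, 0.1, 1.1]
opening: 0.703
```

```bash
cat > red.py <<'E'
from h import *
import sys
im,d=bot.capture('scene');H=hsv(im);p=bot.camera_params('scene');W=cloud(d,p);E=(W.reshape(-1,3)-[C[0],C[1],0])@Rz.as_matrix()*1e3;E=E.reshape(480,640,3)
m=((H[...,0]<6)|(H[...,0]>174))&(H[...,1]>150)&(E[...,0]>-60)&(E[...,0]<100)&(abs(E[...,1])<40)&(E[...,2]>62)&(E[...,2]<320)
print('foot',m.sum(),np.median(E[m],0).round(0) if m.any() else 0)
r=(H[...,0]>5)&(H[...,0]<27)&(H[...,2]>60)&(abs(E[...,1])<95)&(abs(E[...,1])>45)&(E[...,2]>205)&(E[...,2]<250)&(E[...,0]<-40)&(E[...,0]>-180)
print('rail',r.sum(),np.percentile(E[r],[2,50,98],0).round(1).tolist())
g=(H[...,0]>48)&(H[...,0]<95)&(H[...,1]>45)&(E[...,0]>-40)&(E[...,0]<120)&(abs(E[...,1])<95)&(E[...,2]>30)&(E[...,2]<200)
A=np.c_[E[g][:,:2],np.ones(g.sum())];print('lid slope',np.linalg.lstsq(A,E[g][:,2],rcond=None)[0].round(4))
cv2.imwrite(sys.argv[1],im);cv2.imwrite(sys.argv[1][:-4]+'c.png',cv2.resize(im[80:360,130:450],None,fx=2,fy=2))
E
python3 red.py pics/s6.png; python3 -c "
from h import *
go([(-85-161*.2955,0,60+161*.9553)],[.3])"
```

```text
foot 36 [  6.   4. 101.]
rail 509 [[-145.1, -92.1, 213.4], [-128.6, 50.3, 229.6], [-122.5, 94.2, 237.0]]
lid slope [2.00000e-04 4.00000e-04 5.90309e+01]
t 9.35 easel TCP [-1.565e+02 -2.000e-01  3.010e+02] F easel [ 0.3 -0.4 -0. ] open 0.702
[0.18, 0.04, 0.04] [0.0003, -0.0032, 0.0904]
```

View pics/s6c.png

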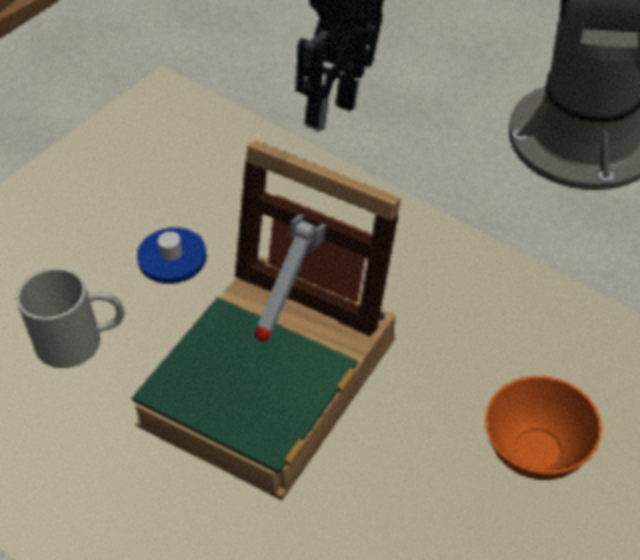

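The leg is at its stop: the foot measures (6,4,101) against (2,0,96) predicted for its centre. The gripper is lined up over the rail, so I descend and grip.

Emit:
send_rows:
  targets:
    - [0,0,0,0,-0.003,0.02,0.06]
    - [0,0,0,0,-0.003,0.045,0.06]
    - [0,0,0,0,-0.003,0.065,0.06]
    - [0,0,0,0,-0.003,0.08,0.06]
    - [0,0,0,0,-0.003,0.09,0.06]
    - [0,0,0,0,-0.003,0.09,0.0]
    - [0,0,0,0,-0.003,0.09,0.0]
    - [0,0,0,0,-0.003,0.09,0.0]
    - [0,0,0,0,-0.003,0.09,0.0]
    - [0,0,0,0,-0.003,0.09,0.0]
  newtons: 40

```text
time_s: 10.35
ee_pos: [0.476, -0.1002, 0.2135]
tcp_rot: [0.653, 0.742, 0.114, 0.1]
contact_force: [5.5, 0.1, 1.3]
opening: 0.204
```

```bash
python3 -c "
from h import *
s=bot.sense();p=w2e(s['ee_pos']);print('pitch',(Rz.inv()*Ro.from_quat(s['tcp_rot'])).as_matrix()[:,2])
# arc about the frame hinge, keeping the present offset in frame axes
r=np.array([p[0]+85,p[2]-60])
t0=-.30;ts=np.arange(-.27,.011,.03)
pts=[]
for t in ts:
    a=t-t0;c,s_=np.cos(a),np.sin(a);pts.append((-85+c*r[0]+s_*r[1],p[1],60-s_*r[0]+c*r[1]))
go(pts,-ts)"
```

```text
pitch [ 3.00050799e-01 -2.91355648e-04 -9.53923180e-01]
t 10.35 easel TCP [-1.332e+02 -2.000e-01  2.135e+02] F easel [ 5.5 -0.6  1.3] open 0.204
[1.99, 0.02, 0.03] [-0.0, 0.0048, 0.0001]
[3.71, 0.02, 0.02] [-0.0, 0.0096, 0.0003]
[5.43, 0.02, 0.02] [-0.0, 0.0145, 0.0007]
[7.15, 0.02, 0.02] [-0.0, 0.0193, 0.0012]
[8.87, 0.02, 0.02] [-0.0, 0.024, 0.0018]
[10.59, 0.02, 0.02] [-0.0, 0.0288, 0.0026]
[12.3, 0.02, 0.02] [-0.0, 0.0335, 0.0036]
[14.02, 0.02, 0.02] [-0.0, 0.0382, 0.0046]
[15.74, 0.02, 0.02] [-0.0, 0.0429, 0.0059]
[17.46, 0.02, 0.02] [-0.0, 0.0475, 0.0072]
```

Emit:
send_rows:
  targets:
    - [1.9,0,0,0,0.005,0.0,0.0]
    - [3.7,0,0,0,0.0095,0.0005,0.0]
    - [5.4,0,0,0,0.0145,0.0005,0.0]
    - [7.1,0,0,0,0.0195,0.001,0.0]
    - [8.8,0,0,0,0.024,0.002,0.0]
    - [10.5,0,0,0,0.029,0.0025,0.0]
    - [12.3,0,0,0,0.0335,0.0035,0.0]
    - [14,0,0,0,0.038,0.0045,0.0]
    - [15.7,0,0,0,0.043,0.006,0.0]
    - [17.2,0,0,0,0.0475,0.007,0.0]

```text
time_s: 11.35
ee_pos: [0.5219, -0.0943, 0.2208]
tcp_rot: [0.66, 0.751, 0.0, -0.0]
contact_force: [-1.4, 0.3, 5.2]
opening: 0.204
```

Emit:
send_rows:
  targets:
    - [0,0,0,0,0,0,0]
    - [0,0,0,0,0,0,0]
    - [0,0,0,0,0,0,0]
    - [0,0,0,0,0,0,0]
    - [0,0,0,0,0,0,0]

```text
time_s: 11.85
ee_pos: [0.5217, -0.0943, 0.2208]
tcp_rot: [0.66, 0.751, 0.001, 0.0]
contact_force: [-1.1, 0.1, 5.9]
opening: 0.2
```

```bash
python3 red.py pics/s7.png; python3 -c "
from h import *
go([])
s=bot.sense();p=w2e(s['ee_pos']);print('tilt by TCP',np.arctan2(p[0]+85,p[2]-60)-np.arctan2(-133.2+85,153.5)-.30,'by tool',-np.arcsin((Rz.inv()*Ro.from_quat(s['tcp_rot'])).as_matrix()[0,2]),s['dq'].round(3))"
```

```text
foot 30 [13.  3. 75.]
rail 343 [[-94.7, -93.3, 218.0], [-83.6, 55.2, 240.5], [-76.4, 94.6, 244.6]]
lid slope [-2.9000e-03  4.0000e-04  5.9178e+01]
t 11.9 easel TCP [-87.1  -0.3 220.8] F easel [-1.1 -0.1  6.2] open 0.204
tilt by TCP -0.008582315437150656 by tool -0.0019320238319865402 [-0.     0.002  0.001 -0.001 -0.001  0.001  0.   ]
```

View pics/s7c.png

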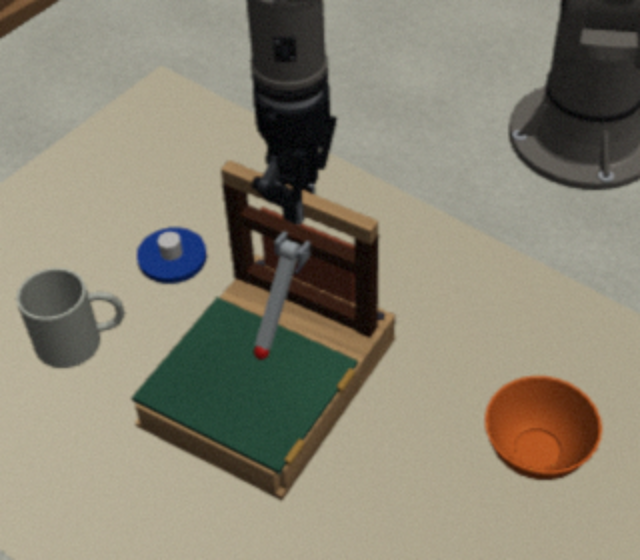

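```bash
python3 -c "
from plant import bot
print(bot.sign_off())
s=bot.sense();print(s['time_s'],s['contact_force'],s['opening'],s['ee_pos'])"
```

```text
the job is handed in; nothing more can be done
None
the job is handed in; nothing more can be done
```

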